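Lock the service cover of an eye-clinic console

TASK

The service cover on top of the white instrument console is standing ajar on its spring. Set your fingertips in the slot of its big quarter-turn fastener, press the cover down flush and, keeping it down, turn the fastener clockwise all the way to its locked stop, then let go and move clear: the cover must stay down by itself. Do not pull the cover up, and leave everything standing around it where it is.

Things in the scene. Friction and masses are not known exactly. Their poses are not given: they have to be found in the camera images.
- console: white instrument console fixed to the desk, 300 deep (x) x 250 wide (y) x 90 mm high; origin: centre of its underside; z up; front = its -x face. On top: a grey hinged service cover from the front edge back to x=66 mm (hinge along y at z=85 mm), then a fixed rear deck 90 mm high. With the cover flush, the fastener's axis is at x=-85, y=0 and the slot's floor at z=93 mm in this frame.
- cover (a joint): hinge of the service cover, rad: 0 = flush, positive = front edge up. A spring holds the unlocked cover ajar at about 0.13 to 0.24. Pressing it flush at the fastener takes 4 to 7 N; let go unlocked, it springs up again. It yields past flush to a hard stop at -0.012 (2 mm at the fastener). Locked, it rests at about 0.01.
- fastener (a joint): quarter-turn cam fastener in the cover, rad: 0 = unlocked (slot sideways, along the console's y), 1.571 = locked, at a stop (slot front to back); grows clockwise seen from above. Starts at 0 to 0.2, stays where left (0.06 N m friction). With the cover held flush its hidden tongue passes under a keeper from about 1.1 on and holds the cover; turned with the cover up, it keeps the cover from closing.
- slot (a point): centre of the slot's floor, on the fastener's axis; y axis along the slot, z out of the cover. The fastener is a disc 108 mm across near the cover's front edge, with a straight slot right across it, 42 mm wide, 14 mm deep, open at both ends, between two raised D-shaped lands.
- slot_end (a point): point on the slot's floor 28 mm from the fastener's axis towards the slot's own -y end: the right-hand half when unlocked, the front half when locked. Shut fingertips fit here (as in the opposite half) and push the fastener round by the slot's side.
- drops: small white dropper bottle, 26 mm across, 58 mm high, standing on the console's rear deck; origin at its underside
- carton: upright paper carton 36 x 36 x 78 mm beside the console; origin at its underside
- jar: glass jar with a steel lid, 68 mm across, 95 mm high, beside the console; origin at its underside
- scope: hand-held eye scope lying beside the console, 185 mm long, 26 mm high; origin at its underside
- paddle: flat black eye-occluder paddle, 166 mm long, 6 mm thick, lying beside the console; origin at its underside
- lens: trial-lens ring 40 mm across, 6 mm thick, lying beside the console; origin at its underside

How it is judged:
By the outcome, as a careful person would: the job done as asked, in the order asked, and still so for the second after the job is handed in, with the robot touching nothing.
It also fails if it takes over 38 s, if anything falls off the work surface, if the arm or the gripper's body presses on something with over 40 N, if the wrist force passes 120 N, or if a joint passes its speed limit or range.

ROBOT

A 6-joint arm with a two-finger parallel gripper is mounted at the origin on the work surface. World frame = base frame: x ahead of the robot, y to its left, z up, the work surface at z = 0. Lengths are in mm, angles in degrees, forces in N, time in s.
With the tool pointing down it reaches from about 325 to 925 mm from the base axis. Payload 3.1 kg.
Tool frame: the origin (TCP) lies at the very end of the fingers, on their centre line; the grasp point (between the pads) lies grasp_offset behind it (grasp_offset is the distance from the TCP to the grasp point, in mm); z points along the fingers, y is the line along which they close (so a half turn about z gives the same grasp; the last joint's range is limited). The gripper opens to 85 mm and grips with 20 to 120 N. Pads are 22 mm wide; open, the fingers measure 114 mm over their backs; the gripper's body (76 mm by 85 mm) begins 54 mm behind the grasp point. The pads swing forward as they close: fully open they stand 13 mm farther back than shut.
Start: joints at [69.316, 12.427, 92.441, -0, 75.132, -6.429], TCP at [153.881, 605.772, 231.3] pointing down, gripper open.
Joint ranges: [-157.48, 157.48], [-44.54, 120.13], [17.64, 146.25], [-64.5, 244.5], [7.68, 150.69], [-147.95, 147.95]. Speed limits (degrees/s): [159.86, 159.86, 180, 180, 180, 180].

INTERFACE

Orientations are given as [roll, pitch, yaw] about the fixed x, y, z axes, in that order (R = Rz(yaw) Ry(pitch) Rx(roll)).
In Python, from station import * gives the robot as it stands. Calls block until the motion is done:
- goto(position, orientation): joint-space move of the TCP to a pose.
- move_l(position, attitude=None, speed=150): straight line of the TCP; attitude=None keeps the orientation; speed is the mean speed in mm/s.
- move_j(angles): joint-space move.
- grip(opening, squeeze=None): finger opening in mm; squeeze is the grip in N (None keeps the last); returns when the fingers have stopped.
- wait(seconds).
- solve_ik(position, orientation): joint angles nearest the present ones, or None.
- get_obs(): the state.
- get_image(name): name is "scene" or "side" or "wrist"; returns the picture (420x560x3 uint8, red, green, blue); there is no depth.
- get_calibration(name): a dict with "fx", "fy", "cx", "cy" (pixels), "R" (3x3) and "t" (3): a world point X has camera coordinates R X + t; the wrist camera has in their place "mount" (4x4, takes a point from camera to tool coordinates, whose origin is the TCP and whose axes are the flange's). Camera axes: x right, y down, z forward; pixel columns grow to the right and rows downward; lengths in mm; the calibration is good to about 2 mm. The wrist camera is an equidistant fisheye: a pixel r from the principal point sees the ray r / f radians off the axis. A picture is of the moment at which its call begins: read the wrist's pose just before it. get_calibration takes no time and is no camera call.
A pose or a line that the arm cannot do raises Unreachable and nothing moves.
- sign_off(): hands the job in; it is judged then, once.
Trained networks look in the newest picture that a camera, given by its name, has taken for a name from the list of things; names that differ only in an ending like _2 or _b are one class to them, and where a whole thing is asked for, a point or a joint stands for the part that bears it (a point fixed in the world has none). Each returns a list of dicts, best first, with "score" (0 to 1); they miss things now and then, are a little off and sometimes report something else, mostly with a low value. They report only what shows in the picture. A call takes as long as a camera call.
- spot_in(name, camera): "extent" ([centre column, centre row, width, height] in pixels, round what is visible of it).
- regions_of(name, camera): "region" (420x560 bool, what is visible of it) and "extent" ([centre column, centre row, width, height] in pixels, round what is visible of it).
The state is a dict: "t": time; "joint_pos": joint angles; "qvel": joint speeds; "effort": joint torques, N m; "tcp_pos": TCP position; "ee_rot": TCP orientation; "wrist_force": force on the tool from outside, world axes, zero at the start; "moment": the same for the moment, N m; "grip_width": finger opening in mm; "grip_force": force on a finger pad.
Only numpy, scipy, OpenCV 4.12 (cv2) and the standard library are available. Lean on these libraries where they do the work, as an engineer would, in place of code of your own. Each camera call takes 0.05 s, during which the arm holds its last target. There are 200 camera calls.

## Working session

There is one attempt and no reset: what is moved stays moved. The work goes in short steps, each a Python script; the robot and the scene stay as the last script left them, time stands still between calls to the robot, and variables do not carry over. Pictures are saved under pics/ and viewed, at most 10 in all, crops included, and the job is handed in when it is done.

```bash
mkdir -p pics; ls; python3 - <<'E'
from station import *
import cv2,numpy as np
o=get_obs();print(o)
for c in("scene","side","wrist"):
    im=get_image(c);cv2.imwrite(f"pics/a_{c}.png",im[:,:,::-1])
    k=get_calibration(c);print(c,k)
    for n in("console","cover","fastener","slot","slot_end","drops"):
        try:print(n,[(round(d["score"],2),np.round(d["extent"],1).tolist()) for d in spot_in(n,c)][:2])
        except Exception as e:print(n,e)
a=[cv2.imread(f"pics/a_{c}.png") for c in("scene","side")]
cv2.imwrite("pics/a.png",cv2.resize(np.hstack(a),(800,300)))
E
```

```text
pics
{'t': 0.0, 'joint_pos': array([ 6.93166458e+01,  1.24790745e+01,  9.25297198e+01,  1.64668446e-03,
        7.51324920e+01, -6.42618237e+00]), 'qvel': array([ 0.07259447,  0.01545439, -0.07278404, -0.09839375, -0.05812981,
       -0.07342091]), 'effort': array([-9.01549483e-04, -3.96847451e+01, -3.03847933e+01, -1.96869910e-04,
        9.76587588e-03, -8.56024712e-06]), 'tcp_pos': array([153.57199465, 604.98408275, 229.93188924]), 'ee_rot': array([-1.79859779e+02, -1.73936936e-02,  1.65742382e+02]), 'wrist_force': array([-0.04510614,  0.47407399, -0.6339207 ]), 'moment': array([ 0.00149622,  0.00633007, -0.00021198]), 'grip_force': 0.0, 'grip_width': 85.71099790672854}
scene {'fx': 501.7184579489434, 'fy': 501.7184579489434, 'cx': 281.2888098780496, 'cy': 202.58900822706318, 'R': array([[ 0.84982473,  0.52696511,  0.01028105],
       [ 0.32889073, -0.51495026, -0.79161677],
       [-0.41186019,  0.67611685, -0.61093141]]), 't': array([-525.959489  ,  -81.67674352, 1414.11438749])}
console [(0.87, [286.5, 239.9, 150.6, 118.9])]
cover [(0.57, [271.2, 227.6, 116.0, 94.1])]
fastener 
[... 679 characters left out ...]
51.1, 31.0]), (0.43, [395.9, 281.8, 63.7, 56.3])]
slot [(0.92, [295.4, 224.6, 53.4, 37.9])]
slot_end [(0.61, [295.6, 224.9, 53.5, 40.1])]
drops [(0.63, [367.5, 187.8, 8.8, 30.5])]
wrist {'fx': 325.19226210127806, 'fy': 325.19226210127806, 'cx': 281.335518173908, 'cy': 215.36690181870296, 'mount': array([[ 8.14513039e-04, -9.59157216e-01, -2.82872358e-01,
         7.12985010e+01],
       [ 9.99999125e-01,  1.07623422e-03, -7.69836602e-04,
         4.53538292e-01],
       [ 1.04283124e-03, -2.82871483e-01,  9.59157253e-01,
        -1.42944183e+02],
       [ 0.00000000e+00,  0.00000000e+00,  0.00000000e+00,
         1.00000000e+00]])}
console []
cover []
fastener []
slot []
slot_end []
drops []
```

View pics/a.png

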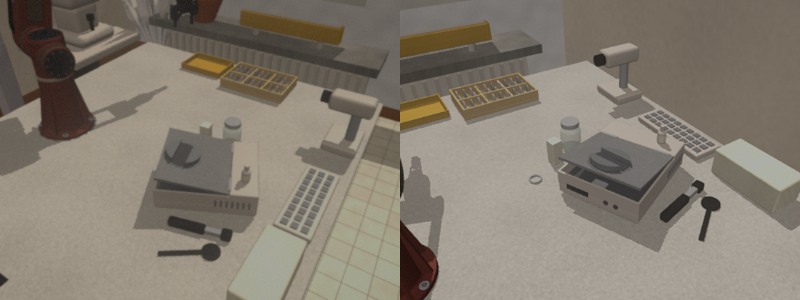

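```bash
python3 - <<'E'
from station import *
import numpy as np,cv2
P=[];px=[]
for c,p in(("scene",(256.4,213.9)),("side",(294,223))):
    k=get_calibration(c);K=np.array([[k["fx"],0,k["cx"]],[0,k["fy"],k["cy"]],[0,0,1]])
    P.append(K@np.c_[k["R"],k["t"]]);px.append(np.array(p,float).reshape(2,1))
    print(c,-k["R"].T@k["t"])
X=cv2.triangulatePoints(P[0],P[1],px[0],px[1]);X=X[:3]/X[3];print(X.ravel())
im=cv2.imread("pics/a_scene.png")[150:330,190:400];cv2.imwrite("pics/b.png",cv2.resize(im,None,fx=3.3,fy=3.3,interpolation=2))
E
```

```text
scene [1056.25352131 -721.00373329  804.67763155]
side [ 123.63189128 -678.82824041  716.02998461]
[573.1984573  -30.28679097 124.33163415]
```

View pics/b.png

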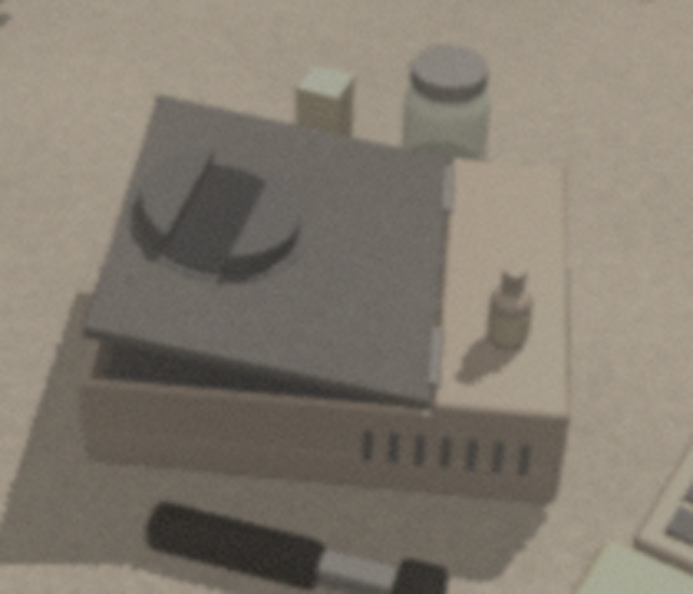

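The scene crop shows the cover ajar, with the fastener at crop (215,215) and its slot running sideways. The deck corners are at about (567,413), (567,163), (455,160) and (437,408). Next I fit the console pose to those corners.

```bash
cat > h.py <<'E'
from station import *
import numpy as np,cv2
from scipy.optimize import least_squares
from scipy.spatial.transform import Rotation as Ro
def proj(c,X):
    k=get_calibration(c);q=np.atleast_2d(X)@k["R"].T+k["t"]
    return np.c_[k["fx"]*q[:,0]/q[:,2]+k["cx"],k["fy"]*q[:,1]/q[:,2]+k["cy"]]
def toW(p,L):
    c,s=np.cos(p[2]),np.sin(p[2]);L=np.atleast_2d(L)
    return np.c_[p[0]+c*L[:,0]-s*L[:,1],p[1]+s*L[:,0]+c*L[:,1],L[:,2]]
def cov(a,L):  # points of the flush cover, hinge at x=66,z=85, raised by a
    L=np.atleast_2d(np.array(L,float));d=L[:,0]-66;h=L[:,2]-85
    return np.c_[66+d*np.cos(a)+h*np.sin(a),L[:,1],85-d*np.sin(a)+h*np.cos(a)]
def wproj(o,X):
    k=get_calibration("wrist");M=k["mount"];R=Ro.from_euler("xyz",o["ee_rot"],degrees=True).as_matrix()
    T=(np.atleast_2d(X)-o["tcp_pos"])@R;q=(T-M[:3,3])@M[:3,:3]
    r=np.hypot(q[:,0],q[:,1]);th=np.arctan2(r,q[:,2])
    return np.c_[k["cx"]+k["fx"]*th*q[:,0]/r,k["cy"]+k["fy"]*th*q[:,1]/r]
E
python3 - <<'E'
from h import *
L=[(150,-125,90),(150,125,90),(66,125,90),(66,-125,90),(-150,-125,82)]
uv=np.array([(567,413),(567,163),(455,160),(437,408),(85,385)])/3.3+[190,150]
f=lambda p:(proj("scene",toW(p,L))-uv).ravel()
r=least_squares(f,[650,-30,0]);p=r.x;print(p,np.degrees(p[2]),r.fun.round(1))
for a in(.13,.18,.24):
    X=toW(p,cov(a,[(-85,0,107)]));print(a,X,proj("scene",X),proj("side",X))
yaw=np.degrees(p[2])
# hover; choose tool yaw so the camera (tool +x) stands off; try options
X=toW(p,[(-85,0,93)])[0]
for t in(0,90,180,-90):
    q=solve_ik([X[0],X[1],300],[180,0,yaw+t]);print(t,None if q is None else np.round(q,0))
np.save("p0.npy",p)
E
```

```text
[6.47970742e+02 4.54745744e+00 4.42822069e-01] 25.371835631166473 [ 2.6  1.4  0.6  0.5 -1.2 -1.3 -0.9 -0.9 -1.3 -0.5]
0.13 [[574.8974551  -30.10628163 126.3891172 ]] [[257.1439836  213.20784823]] [[294.78568197 221.95549341]]
0.18 [[576.93237432 -29.14125648 133.67802683]] [[258.11909861 210.64144592]] [[295.44680311 218.23132982]]
0.24 [[579.80490128 -27.77901038 142.26253204]] [[259.52298185 207.6094304 ]] [[296.3721086  213.67809023]]
0 [-10.   3.  95.  -0.  81.  54.]
90 [-10.   3.  95.   0.  81. -36.]
180 [ -10.    3.   95.    0.   81. -126.]
-90 [-10.   3.  95.  -0.  81. 144.]
```

```bash
python3 - <<'E'
from h import *
p=np.load("p0.npy");yaw=np.degrees(p[2]);X=toW(p,[(-105,0,93)])[0]
goto([X[0],X[1],270],[180,0,yaw+180]);grip(44);wait(.3)
o=get_obs();print({k:o[k] for k in("t","tcp_pos","ee_rot","grip_width","wrist_force")})
im=get_image("wrist");np.save("w1.npy",o,allow_pickle=True)
cv2.imwrite("pics/w1raw.png",im[:,:,::-1]);v=im[:,:,::-1].copy()
for n in("fastener","slot","slot_end","cover","console"):
    print(n,[(round(d["score"],2),np.round(d["extent"],1).tolist()) for d in spot_in(n,"wrist")][:2])
for a,col in((.13,(0,0,255)),(.2,(0,255,0))):
    t=np.linspace(0,2*np.pi,60)
    for L in (np.c_[-85+54*np.cos(t),54*np.sin(t),0*t+107],[(-150,-125,90),(-150,125,90)],[(-106,-45,107),(-106,45,107)],[(-64,-45,107),(-64,45,107)]):
        cv2.polylines(v,[wproj(o,toW(p,cov(a,L))).round().astype(int)],False,col,1)
cv2.polylines(v,[wproj(o,toW(p,[(66,-125,90),(150,-125,90),(150,125,90),(66,125,90)])).round().astype(int)],True,(255,0,0),1)
cv2.imwrite("pics/w1.png",cv2.resize(v,(800,600)))
E
```

```text
{'t': 4.5167, 'tcp_pos': array([553.09570312, -40.45290215, 269.99847086]), 'ee_rot': array([ 1.79999019e+02,  1.70228318e-03, -1.54630315e+02]), 'grip_width': 43.64231988326388, 'wrist_force': array([1.00114331, 0.03325968, 0.22999239])}
fastener [(0.58, [286.1, 219.3, 114.9, 110.0])]
slot [(0.75, [284.4, 220.4, 113.9, 107.6]), (0.7, [285.1, 252.4, 262.5, 225.4])]
slot_end [(0.93, [283.9, 222.2, 119.3, 109.1])]
cover [(0.89, [285.3, 243.6, 263.2, 176.3])]
console [(0.29, [285.1, 222.4, 114.0, 109.4])]
```

View pics/w1.png

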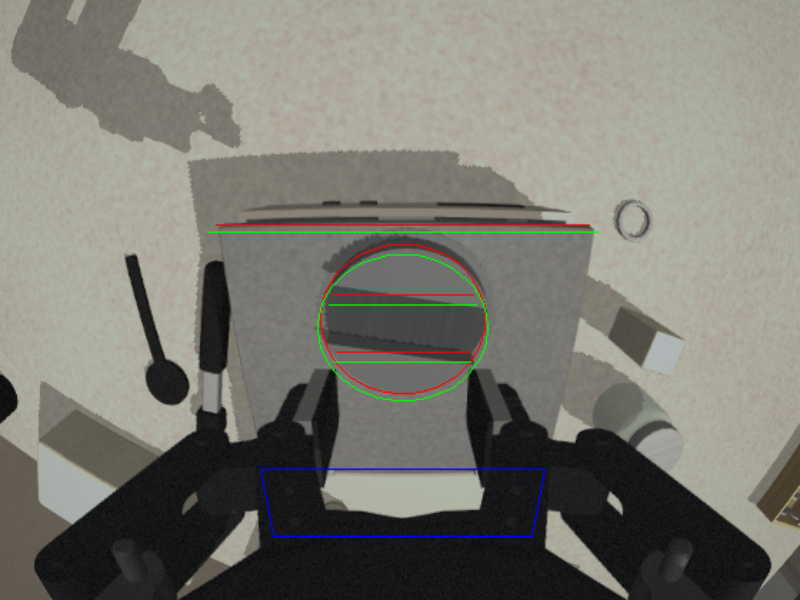

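The overlay agrees with the console fit. The cover is ajar at about 0.135 rad and the slot is already turned about 8° clockwise. Next I straddle the axis with both fingertips in the slot and press down.

```bash
cat >> h.py <<'E'
P=np.load("p0.npy");Y=np.degrees(P[2])+180
def rep(s=""):
    o=get_obs();print(s,round(o["t"],2),o["tcp_pos"].round(1),round(o["ee_rot"][2],1),"F",o["wrist_force"].round(1),"M",o["moment"].round(2),"w",round(o["grip_width"],1));return o
E
python3 - <<'E'
from h import *
ax=lambda x,z:toW(P,[(x,0,z)])[0]
R=[180,0,Y-8]
goto(ax(-82,160),R);wait(.2);b=rep("base")["wrist_force"][2]
move_l(ax(-82,122),speed=60);o=rep()
z=122
while z>84:
    z-=2 if o["wrist_force"][2]-b<8 else 1
    move_l(ax(-82-3*min(1,(122-z)/28),z),speed=40);o=rep(z)
    if o["wrist_force"][2]-b>11: break
im=get_image("scene");cv2.imwrite("pics/c1.png",cv2.resize(im[150:330,190:400,::-1],None,fx=3,fy=3))
E
```

```text
base 5.54 [575.9 -31.1 163.3] -162.6 F [ 0.3  0.2 -0.6] M [ 0.06 -0.03 -0.  ] w 44.1
 6.33 [574.  -30.6 122. ] -162.6 F [-0.6 -0.9 -0. ] M [-0.03  0.02 -0.02] w 44.3
120 6.58 [573.8 -30.7 120.3] -162.6 F [-0. -0. -1.] M [ 0.02 -0.   -0.01] w 44.2
118 6.83 [573.6 -30.8 118.1] -162.6 F [ 0.2 -0.7 -0.6] M [-0.01 -0.09  0.01] w 44.4
116 7.08 [573.3 -30.9 115.9] -162.6 F [ 1.2 -0.2  0.5] M [ 0.07 -0.05  0.02] w 43.8
114 7.33 [573.1 -31.  113.9] -162.6 F [-0.1  0.7  1. ] M [-0.03 -0.09  0.02] w 43.7
112 7.58 [572.9 -31.1 111.9] -162.6 F [ 0.2 -0.2  0.6] M [-0.09 -0.03  0.01] w 43.9
110 7.83 [572.7 -31.2 109.9] -162.6 F [-0.5 -0.6  1.8] M [-0.12 -0.05 -0.06] w 44.2
108 8.07 [572.5 -31.3 107.9] -162.6 F [ 0.2 -0.9  0.9] M [-0.12 -0.03  0.03] w 44.2
106 8.32 [572.3 -31.4 105.9] -162.6 F [ 0.4 -1.1  2.9] M [-0.2  -0.01 -0.01] w 44.0
104 8.57 [572.2 -31.5 103.9] -162.6 F [ 0.7 -0.3  1.9] M [-0.23  0.03  0.05] w 44.2
102 8.82 [572.  -31.6 101.9] -162.6 F [-0.1 -0.7  1.9] M [-0.25 -0.01  0.03] w 43.8
100 9.07 [571.9 -31.7  99.9] -162.6 F [-0.2 -1.2  1.1] M [-0.29 -0.04  0.01] w 44.0
98 9.32 [571.7 -31.8  98. ] -162.6 F [-0.3 -1.8  2.2] M [-0.29 -0.07  0.02] w 44.2
96 9.57 [571.6 -31.8  96. ] -162.6 F [ 0.5 -1.7  2.2] M [-0.27 -0.11  0.08] w 44.1
94 9.82 [571.4 -31.9  94. ] -162.6 F [ 0.1 -1.6  3.3] M [-0.31 -0.25  0.02] w 44.5
92 10.07 [571.3 -31.9  92. ] -162.6 F [ 0.3 -2.3  3.6] M [-0.28 -0.1   0.01] w 43.7
90 10.32 [571.2 -31.9  90.1] -162.6 F [ 0.4 -1.6  4.9] M [-0.23 -0.09 -0.02] w 44.1
88 10.57 [571.2 -32.   89.2] -162.6 F [-1.9 -1.5  9.4] M [-0.23  0.35  0.04] w 44.1
87 10.82 [571.3 -32.   89.1] -162.6 F [-3.9 -1.8 14.7] M [-0.11  0.67  0.06] w 44.1
```

View pics/c1.png

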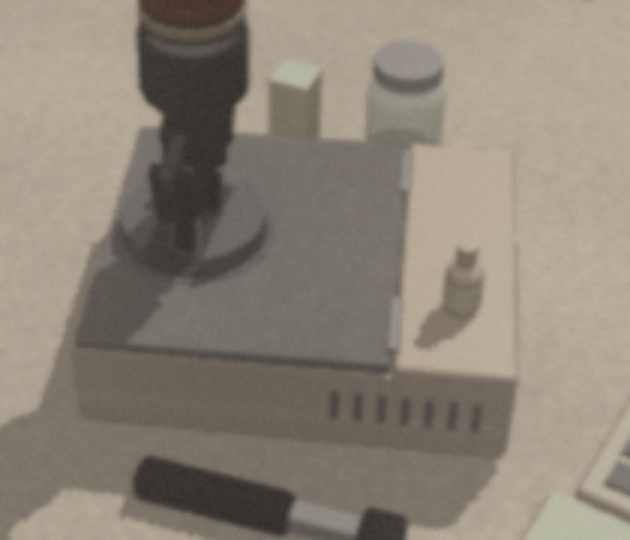

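The cover is down on its stop and both fingertips sit in the slot, at about (190,220) in the crop. Next I turn it clockwise.

```bash
python3 - <<'E'
from h import *
c=toW(P,[(-85,0,87)])[0]
for d in list(range(-18,-95,-10))+[-94,-98,-102,-105,-108,-110,-112]:
    goto(c,[180,0,Y+d]);o=rep(d)
    if abs(o["moment"][2])>1.0: break
    f=o["wrist_force"][2]
    if f<8:c[2]-=.7
    if f>20:c[2]+=.7
print(c)
im=get_image("scene");cv2.imwrite("pics/c2.png",cv2.resize(im[150:330,190:400,::-1],None,fx=3,fy=3))
E
```

```text
-18 11.17 [571.4 -32.6  89.1] -172.6 F [-4.1 -3.5 13.9] M [-0.29  0.61  0.07] w 43.9
-28 11.46 [571.3 -33.3  89.1] 177.4 F [-4.1 -4.8 13.9] M [-0.54  0.69  0.06] w 44.0
-38 11.75 [570.7 -33.9  89.2] 167.4 F [-6.2 -6.7 14.8] M [-0.73  0.91 -0.01] w 44.1
-48 12.04 [570.1 -34.4  89.2] 157.4 F [-8.5 -8.1 16.2] M [-1.    1.2   0.03] w 44.0
-58 12.33 [569.4 -34.6  89.2] 147.4 F [-9.2 -8.8 18.1] M [-1.11  1.5   0.09] w 44.1
-68 12.62 [569.3 -34.1  89.2] 137.4 F [-9.6 -7.1 18. ] M [-0.93  1.45  0.08] w 44.1
-78 12.92 [569.2 -33.6  89.2] 127.4 F [-10.3  -5.7  19.1] M [-0.75  1.42  0.02] w 43.9
-88 13.21 [569.3 -33.   89.2] 117.4 F [-9.5 -4.6 18. ] M [-0.55  1.39  0.02] w 43.9
-94 13.46 [569.3 -32.7  89.2] 111.4 F [-10.8  -4.   18.7] M [-0.38  1.34  0.04] w 43.9
-98 13.71 [569.8 -31.9  89.2] 107.4 F [-9.1 -1.7 18.1] M [-0.1   1.08  0.01] w 44.1
-102 13.96 [570.4 -31.1  89.2] 103.4 F [-7.6  0.4 17.3] M [0.19 0.82 0.11] w 44.3
-105 14.21 [570.8 -30.5  89.2] 100.4 F [-5.9  2.  15.7] M [0.5  0.68 0.09] w 44.1
-108 14.46 [571.2 -30.1  89.2] 97.4 F [-4.8  3.4 15.2] M [0.65 0.48 0.19] w 43.9
-110 14.71 [571.4 -29.9  89.2] 95.4 F [-3.9  4.1 14.7] M [0.75 0.39 0.17] w 44.1
-112 14.96 [571.7 -29.5  89.2] 93.4 F [-3.8  4.3 12.8] M [0.92 0.26 0.23] w 44.1
[571.16932913 -31.87428072  87.        ]
```

View pics/c2.png

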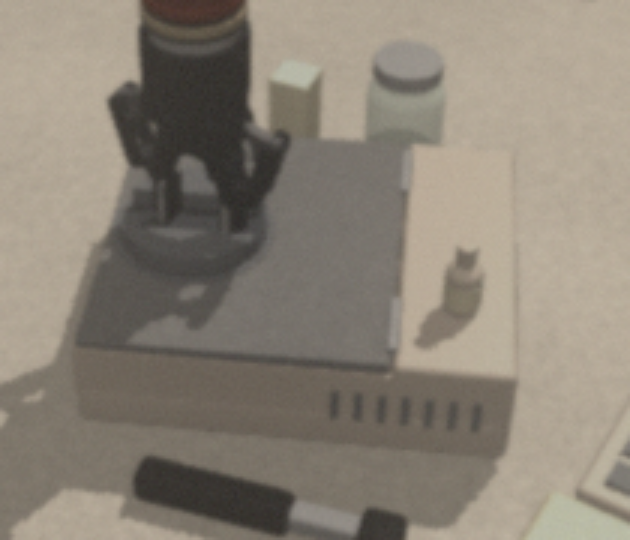

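The slot looks nearly front-to-back and the torque is only starting to rise, so I keep turning until the stop shows clearly.

```bash
python3 - <<'E'
from h import *
c=toW(P,[(-85,0,87)])[0]
for d in range(-115,-140,-3):
    goto(c,[180,0,Y+d]);wait(.1);o=rep(d)
    if o["moment"][2]>1.0: break
print(get_obs()["joint_pos"].round(1))
im=get_image("scene");cv2.imwrite("pics/c3.png",cv2.resize(im[190:260,220:290,::-1],None,fx=7,fy=7))
E
```

```text
-115 15.36 [572.1 -28.9  89.2] 90.5 F [-2.5  7.3 12.9] M [1.26 0.15 0.85] w 43.9
-118 15.71 [572.2 -28.8  89.3] 88.1 F [-1.4  7.5 12.7] M [1.37 0.15 3.07] w 44.0
[-1.000e+01  1.540e+01  1.054e+02  1.000e-01  5.910e+01 -8.200e+00]
```

View pics/c3.png

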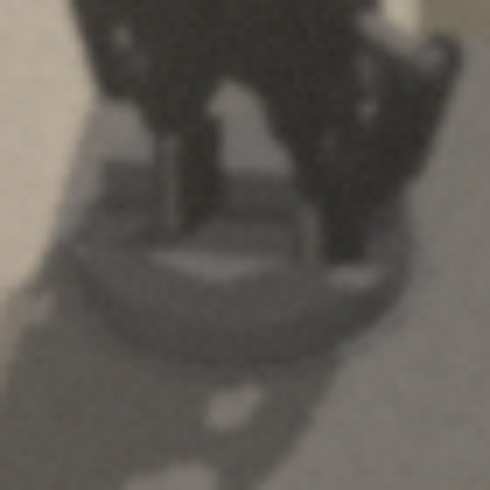

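There is a clear hard stop: the torque went 0.2 → 0.85 → 3.1 N m. Now I relax the torque, unload gently, back off free of the slot walls and lift clear.

```bash
python3 - <<'E'
from h import *
c=toW(P,[(-85,0,87)])[0]
goto(c,[180,0,Y-115.5]);wait(.1);rep("relax")
o=get_obs();q=o["tcp_pos"].copy()
for z in (88.5,90,91.5,93,94):
    move_l([q[0],q[1],z],speed=30);rep(z)
q[2]=95
goto(q,[180,0,Y-104]);rep("free")
move_l([q[0],q[1],150],speed=80);rep("up")
X=toW(P,[(-150,0,0)])[0]
goto([X[0],X[1],270],[180,0,Y-90]);goto([X[0]+20,X[1]+10,270],[180,0,Y]);wait(.3);o=rep("clear")
im=get_image("wrist");v=im[:,:,::-1].copy();t=np.linspace(0,2*np.pi,60)
for L in (np.c_[-85+54*np.cos(t),54*np.sin(t),0*t+107],[(-130,-21,107),(-40,-21,107)],[(-130,21,107),(-40,21,107)],[(-150,-125,90),(-150,125,90)]):
    cv2.polylines(v,[wproj(o,toW(P,cov(.01,L))).round().astype(int)],False,(0,0,255),1)
im=get_image("scene")[150:330,190:400,::-1]
cv2.imwrite("pics/d.png",np.hstack([cv2.resize(v[100:340,130:430],(400,320)),cv2.resize(im,(373,320))]))
E
```

```text
relax 16.11 [572.5 -28.6  89.3] 90.0 F [ 0.1  7.8 12.8] M [1.34 0.15 0.83] w 44.0
88.5 16.38 [572.5 -28.4  89.4] 90.1 F [-1.3 -0.4  8.6] M [-0.05  0.21  0.79] w 44.2
90 16.63 [572.5 -28.3  90.1] 90.0 F [ 1.8 -0.3  5.7] M [0.01 0.07 0.81] w 44.4
91.5 16.88 [572.5 -28.3  91.3] 89.9 F [ 3.6 -0.3  3. ] M [ 0.16 -0.03  0.9 ] w 44.0
93 17.13 [572.7 -28.3  92.8] 89.9 F [4.1 0.8 0.5] M [ 0.38 -0.06  0.96] w 44.3
94 17.38 [572.5 -28.3  93.1] 89.8 F [ 5.9  0.  -2.7] M [ 0.35 -0.48  0.78] w 44.3
free 17.69 [571.1 -28.5  94. ] 101.0 F [-0.2 -0.4  0.3] M [0.05 0.03 0.02] w 44.2
up 18.53 [572.1 -28.5 149.7] 101.4 F [-0.1  0.6  0. ] M [-0.06  0.04 -0.03] w 44.0
clear 20.82 [532.5 -49.7 270.1] -154.6 F [ 0.5 -0.3  0.4] M [ 0.03 -0.01 -0.03] w 44.0
```

View pics/d.png

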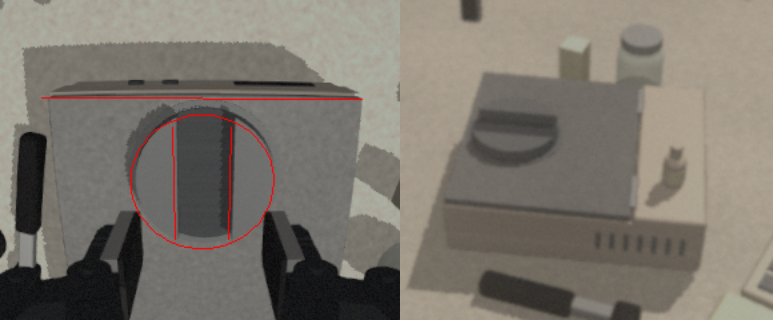

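The slot runs front to back at about (203,180), lined up with the predicted locked position. The cover is flush on its own, and the bottle, carton, jar and scope look unmoved. I hand it in.

```bash
python3 -c "
from station import *
print(sign_off())"
```

```text
the job is handed in; nothing more can be done
None
```

The cover was pressed flush and the fastener turned clockwise to its locked stop; with the gripper moved clear the cover stays down by itself, nothing around it appears to have moved, and the job was handed in at about 21 s.

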